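Set the bench air pressure and open the line

TASK

Get the bench's air point ready for the nail gun: pull the regulator's knob straight up to unlock it, turn it clockwise until the gauge's needle points at the wedge-shaped set mark on the dial's rim, and push the knob fully back down so that it locks there. Only then swing the ball valve's lever fully open, in line with the pipe. Leave the tools and materials on the bench where they are.

Things in the scene. Friction and masses are not known exactly. Their poses are not given: they have to be found in the camera images.
- knob_lift (a joint): Regulator knob's lift in m: 0 = pushed fully down, locked on its spline (it cannot turn); 0.010 = pulled fully up. Its teeth are clear and it turns freely above 0.007. It slides straight up and down with about 4 N of friction and stays where it is left.
- knob_turn (a joint): Regulator knob's turn in rad, growing clockwise as seen from above (more pressure), 0 to 8; it turns with about 0.05 N m of friction and stays where it is left. The spline has 24 teeth: the knob goes home only every 15 degrees, and its round-ended teeth turn it the last few degrees (at most 7.5, either way) as it is pushed down, if it is then free to turn.
- knob_top (a point): Centre of the top of the regulator's knob, on its vertical turning axis: an upright black ribbed cylinder of 52 mm diameter and 42 mm height, on top of the grey regulator with the clear bowl. z is up; moves with the knob. The neck and bonnet below it are 54 mm wide at most, and the 70 mm square grey body begins 61 mm below this point when the knob is down; beside the knob there is free space all round.
- needle (a joint): Gauge needle's angle in rad, clockwise from the dial's zero at lower left; full scale 4.71. It follows the knob at once, by 0.589 of the knob's turn.
- marker (a joint): Angle of the set mark in rad, in the same measure as the needle's: the needle points at the mark when both are equal. It is behind the gauge's glass and does not move.
- needle_tip (a point): Tip of the gauge's thin black needle, 34 mm from the dial's centre (its other end is a short, broad tail). The gauge is a round 100 mm one with white face and steel rim, leaning back 45 degrees in front of the middle of the pipe (on the far side from the robot).
- marker_tip (a point): Point of the set mark, a black wedge, 12 mm long and 12 mm wide, at the dial's rim pointing inward, 34 mm from the dial's centre: the needle's tip comes to this point when the pressure is right.
- valve (a joint): Ball valve lever's angle in rad: 0 = shut (lever square to the pipe, pointing to the gauge's side of it), 1.571 = fully open (lever in line with the pipe, over the outlet, pointing away from the regulator; a stop). Grows anticlockwise as seen from above; about 0.25 N m of friction, and it stays where it is left.
- valve_pivot (a point): On the lever's vertical pivot axis, at the lever's mid-thickness; the frame turns with the lever: x along the lever towards its free end, z up.
- lever_mid (a point): Middle of the lever's black sleeve, 87 mm from the pivot: the sleeve is 70 mm long (52 to 122 mm from the pivot), 22 mm wide and 10 mm thick, lying flat 178 mm above the bench and 33 mm above the pipe's upper side; same frame as valve_pivot. With the valve shut, the gauge's rim is 59 mm from the lever's middle line; on the opening side there is free space.
- air_point: The whole unit, fixed to the bench: steel foot plate 440 x 110 mm; a pipe at 135 mm height along its y axis from the regulator (axis at y = -140 mm) by the gauge (y = 0, face centre at x = 100 mm, 160 mm up; its top edge about 200 mm up) to the ball valve (y = 120 mm) and the outlet coupler (to y = 210 mm). Origin at the foot plate's underside, below the pipe; z up, x towards the gauge.
- nailer_mid (a point): Nail gun lying on its side, about 240 x 200 x 70 mm, leave alone; point near its middle, 34 mm up.
- screwdriver_grip (a point): Orange-handled screwdriver, 200 mm long, lying on the bench, leave alone; point on its handle.
- nail_box_mid (a point): Blue box of nails, 75 x 105 x 50 mm, leave alone; its centre.
- offcut_mid (a point): Wooden off-cut, 60 x 180 x 22 mm, leave alone; its centre.

How it is judged:
By the outcome, as a careful person would: the job done as asked, in the order asked, and still so for the second after the job is handed in, with the robot touching nothing.
It also fails if it takes over 72 s, if anything falls off the work surface, if the arm or the gripper's body presses on something with over 40 N, if the wrist force passes 120 N, or if a joint passes its speed limit or range.

ROBOT

A 7-joint arm with a two-finger parallel gripper is mounted at the origin on the work surface. World frame = base frame: x ahead of the robot, y to its left, z up, the work surface at z = 0. Lengths are in m, angles in rad, forces in N, time in s.
With the tool pointing down it reaches from about 0.425 to 0.925 m from the base axis. Payload 6.8 kg.
Tool frame: the origin (TCP) lies on the mounting face of the last link; the fingertips stand 173 mm ahead of it and the grasp point (between the pads) lies 155 mm ahead of it (grip_point_offset is the distance from the TCP to the grasp point, in m); x points along the fingers, z is the direction in which the jaws open and shut, and the axes are right-handed (so a half turn about x gives the same grasp; the last joint's range is limited). The gripper opens to 85 mm and grips with 20 to 120 N. Pads are 22 mm wide; open, the fingers measure 114 mm over their backs; the gripper's body (76 mm by 85 mm) begins 54 mm behind the grasp point. The pads swing forward as they close: fully open they stand 13 mm farther back than shut.
Start: joints at [-0.108, 0.477, 0.022, 1.555, -0.011, 1.109, -0.083], TCP at [0.675, 0, 0.405] pointing down, gripper open.
Joint ranges: [-2.96, 2.96], [-0.34, 2.1], [-1.41, 1.46], [0.24, 2.44], [-1.37, 4.51], [0.17, 1.92], [-2.96, 2.96]. Speed limits (rad/s): [2.39, 2.39, 3.14, 3.14, 3.14, 3.14, 3.14].

INTERFACE

Orientations are given as a rotation vector (axis times angle).
In Python, from bench import * gives the robot as it stands. The module is installed in compiled form; this text tells all that it offers.
- The arm moves only by the tool servo_tool, never from a script. Its argument "motion" is a list of rows, each a list of 5 numbers: the shift along the tool's x, y, z in m, then the turn about the tool's x in degrees, then the gripper command: -1 is fully open, 1 is shut, values between are in proportion. In form: [[dx, dy, dz, turn, fingers], ...]. A call has 1 to 8 rows; each row is the pose to reach, as a shift and turn from the pose measured when the call began, along the tool's axes at that moment; what a row does not reach only later rows make up. A row lasts 1/10 s, in which the tool goes at most 50 mm and 8.59 degrees, less where a joint would pass 70% of its speed; a pose out of reach is approached as far as the arm can. A call with a gripper value outside its range is refused whole. The fingers move at their own pace and stop on an object; "force" is the grip in N (left out, the last holds). Time passes only in rows, so rows that repeat a pose let the fingers close. It gives the time, the measured TCP pose, the force and the opening at its end, in the units of the state.
- get_obs(): the state, without advancing time (a new reading comes with each control period).
- grab_frame(name): name is "scene" or "side" or "wrist"; returns the picture (420x560x3 uint8, red, green, blue); there is no depth.
- camera_params(name): a dict with "mtx" (3x3 intrinsics, pixels), "world_to_cam" (4x4, takes a point from world to camera coordinates); the wrist camera has in their place "T_tool_cam" (4x4, takes a point from camera to tool coordinates, whose origin is the TCP and whose axes are the tool frame's). Camera axes: x right, y down, z forward; pixel columns grow to the right and rows downward; lengths in m; the calibration is good to about 2 mm. A picture is of the moment at which its call begins: read the wrist's pose just before it. camera_params takes no time and is no camera call.
- hand_in(): hands the job in, once; it reports no verdict.
The state is a dict: "clock": time; "joints": joint angles; "qvel": joint speeds; "tau": joint torques, N m; "tcp_pos": TCP position; "orientation": TCP orientation; "contact_force": force on the tool from outside, world axes, zero at the start; "moment": the same for the moment, N m; "grip_width": finger opening in m.
Only numpy, scipy, OpenCV 4.12 (cv2) and the standard library are available. Lean on these libraries where they do the work, as an engineer would, in place of code of your own. Each camera call takes 0.05 s, during which the arm holds its last target. There are 200 camera calls.

## Working session

There is one attempt and no reset: what is moved stays moved. The work goes in short steps, Python scripts to look and compute and a tool call to move; the robot and the scene stay as the last step left them, time stands still between calls to the robot, and variables do not carry over. Pictures are saved under pics/ and viewed, about 8 in all and at most 12, crops included, and the job is handed in when it is done.

Besides the shell and the picture viewer there is one more tool, called after "Emit:" as name(argument=value, ...), one argument or row to a line, values as JSON. servo_tool: Moves the arm, as the interface text tells. Its arguments: {"type":"object","properties":{"motion":{"type":"array","items":{"type":"array","items":{"type":"number"}}},"force":{"type":"number"}},"required":["motion"]}

```bash
mkdir -p pics; cat > h.py <<'E'
from bench import *
import numpy as np, cv2
from scipy.spatial.transform import Rotation as R
def save(name,fn,crop=None,s=1):
    im=grab_frame(name)
    if crop: im=im[crop[1]:crop[3],crop[0]:crop[2]]
    im=cv2.resize(im,None,fx=s,fy=s,interpolation=cv2.INTER_CUBIC)
    cv2.imwrite('pics/'+fn,im[:,:,::-1])
def cam(name,o=None):
    p=camera_params(name)
    if name=='wrist':
        o=o or get_obs(); T=np.eye(4);T[:3,:3]=R.from_rotvec(o['orientation']).as_matrix();T[:3,3]=o['tcp_pos']
        return p['mtx'],np.linalg.inv(T@p['T_tool_cam'])
    return p['mtx'],p['world_to_cam']
def proj(K,W,P):
    c=W[:3,:3]@np.array(P,float).T+W[:3,3:4] if np.ndim(P)>1 else W[:3,:3]@np.array(P,float)+W[:3,3]
    u=K@c; return (u[:2]/u[2]).T
def atz(K,W,uv,z):
    d=W[:3,:3].T@np.linalg.inv(K)@[uv[0],uv[1],1]; c=-W[:3,:3].T@W[:3,3]
    return c+d*(z-c[2])/d[2]
E
python3 - <<'E'
from h import *
print(get_obs())
ims=[grab_frame(n) for n in('scene','side')]
for n,i in zip(('scene','side'),ims): cv2.imwrite(f'pics/{n}0.png',i[:,:,::-1])
for n in('scene','side'): print(camera_params(n))
print(camera_params('wrist'))
E
```

```text
{'clock': 0.0, 'joints': array([-0.10807861,  0.47783309,  0.02233877,  1.55646781, -0.01149523,
        1.10927568, -0.08309315]), 'qvel': array([ 0.00013872, -0.00066326,  0.0006053 ,  0.00031688, -0.00163162,
        0.00061869,  0.00156275]), 'tau': array([-5.45967814e-04, -5.96443820e+01,  1.60769675e+00, -2.81194621e+01,
        1.24063640e-02,  9.39900521e-03,  2.20753498e-05]), 'tcp_pos': array([ 6.74725264e-01, -5.82493777e-06,  4.03696366e-01]), 'orientation': array([-1.20108612e-04,  1.57264652e+00, -1.04600173e-04]), 'contact_force': array([0.23835971, 0.80491758, 0.53559649]), 'moment': array([-0.0476178 ,  0.01620297,  0.01877253]), 'grip_width': 0.08536459699092055}
{'mtx': array([[440.30674668,   0.        , 278.57978383],
       [  0.        , 440.30674668, 210.66390888],
       [  0.        ,   0.        ,   1.        ]]), 'world_to_cam': array([[-0.48508345,  0.87440373, -0.01059038,  0.33865462],
       [ 0.70196151,  0.38214033, -0.60101481, -0.27368491],
       [-0.52148258, -0.29897638, -0.79916772,  1.73475431],
       [ 0.        ,  0.        ,  0.        ,  
[... 258 characters left out ...]
    [-0.11039118,  0.71334811, -0.69206088,  0.22615471],
       [ 0.10291194, -0.68436975, -0.72183598,  1.71995834],
       [ 0.        ,  0.        ,  0.        ,  1.        ]])}
{'mtx': array([[373.43602031,   0.        , 286.929263  ],
       [  0.        , 373.43602031, 212.05579677],
       [  0.        ,   0.        ,   1.        ]]), 'T_tool_cam': array([[ 5.85512702e-04, -2.95879439e-01,  9.55225112e-01,
         3.16388598e-02],
       [ 2.54315938e-04, -9.55225201e-01, -2.95879622e-01,
         7.44387748e-02],
       [ 9.99999796e-01,  4.16170247e-04, -4.84049632e-04,
         5.95683286e-04],
       [ 0.00000000e+00,  0.00000000e+00,  0.00000000e+00,
         1.00000000e+00]])}
```

View pics/scene0.png

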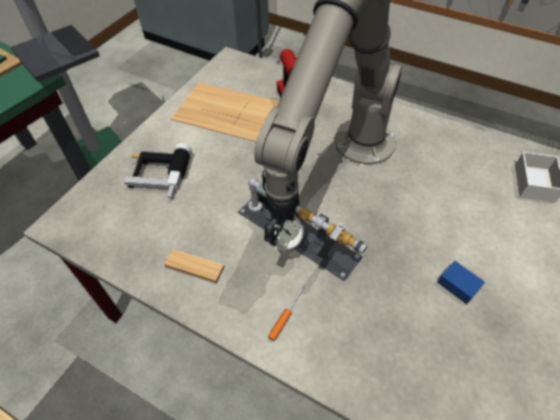

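View pics/side0.png

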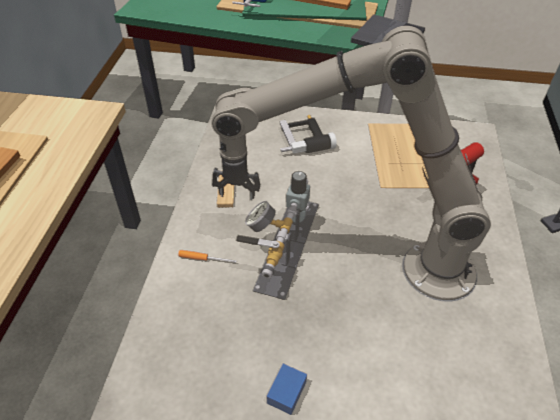

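The scene shows the air point at around (300,235), with the knob at far left behind the gripper. In the side view, the knob is at (299,178), gauge (260,215) and lever sleeve (247,240). I'll zoom both views in one composite.

```bash
python3 - <<'E'
from h import *
a=cv2.imread('pics/scene0.png')[165:290,230:375]; b=cv2.imread('pics/side0.png')[160:305,225:330]
a=cv2.resize(a,None,fx=3,fy=3,interpolation=2); b=cv2.resize(b,None,fx=3.4,fy=3.4,interpolation=2)
c=np.zeros((500,800,3),np.uint8); c[:375,:435]=a; c[:493,440:440+357]=b
cv2.imwrite('pics/c1.png',c)
save('wrist','w0.png')
E
```

```text
(no output)
```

View pics/c1.png

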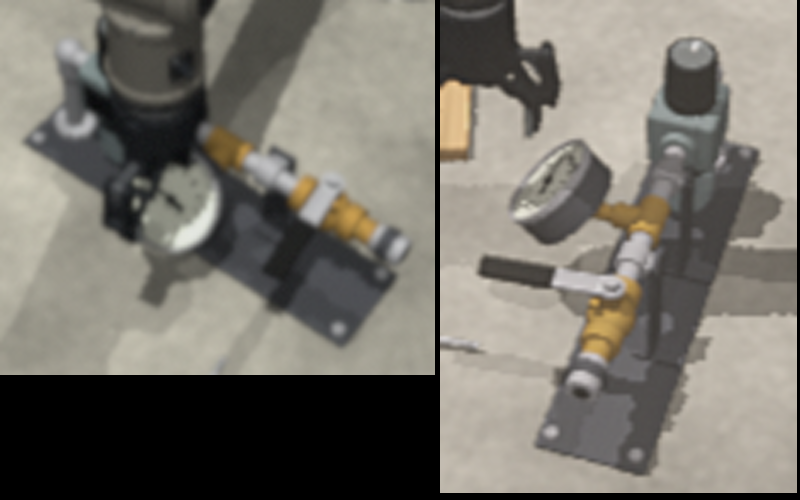

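View pics/w0.png

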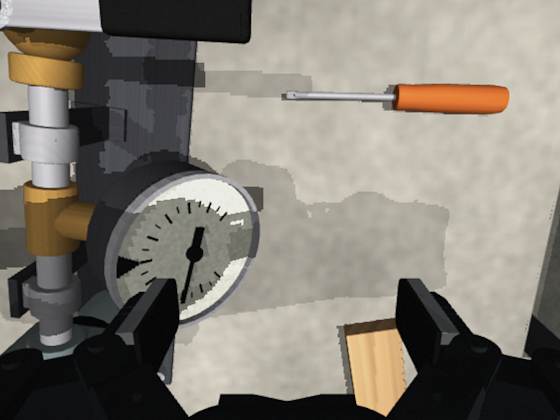

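The composite gives plate corners in both views. The wrist view shows the dial, with centre near (194,253), needle tip (183,300) and wedge tip (141,264). Next I fit the pose.

```bash
cat > fit.py <<'E'
from h import *
from scipy.optimize import least_squares
S=cam('scene');D=cam('side')
o={'tcp_pos':np.array([.6747253,0,.4036964]),'orientation':np.array([-.00012,1.5726465,-.0001])}
Wc=cam('wrist',o)
s=2**-.5
obs=[(D,(55,220,8),(253.5,290.3)),(D,(-55,220,8),(286.2,299.4)),(D,(-55,-220,8),(318.2,204.7)),(D,(0,120,178),(275.9,244.4)),
(S,(55,220,8),(344.3,280.3)),(S,(-55,220,8),(362,260)),(S,(55,-220,8),(238.3,212.7)),(Wc,(100,0,160),(194,253)),(D,'knob',(298.8,173.2))]
def tw(p,P): return np.array([p[0],p[1],0])+R.from_euler('z',p[2]).apply(np.array(P,float)/1000)
def f(p):
    return np.concatenate([proj(*c,tw(p,(0,-140,p[3]*1000) if P=='knob' else P))-uv for c,P,uv in obs])
r=least_squares(f,[.58,0,0.,.25],loss='soft_l1')
p=r.x
if __name__=='__main__':
    print(p,np.degrees(p[2]));print(f(p).reshape(-1,2).round(1))
    for P in((0,-140,p[3]*1000),(0,120,178),(87,120,178),(0,207,178)):print(P,tw(p,P).round(4))
    def dial(uv):
        # ray-plane
        K,W=Wc; d=W[:3,:3].T@np.linalg.inv(K)@[*uv,1]; c=-W[:3,:3].T@W[:3,3]
        Ri=R.from_euler('z',p[2]).inv(); d=Ri.apply(d); c=Ri.apply(c-[p[0],p[1],0])
        n=np.array([s,0,s]);C=np.array([.1,0,.16]); q=c+d*(n@(C-c))/(n@d)-C
        return q@np.array([0,1,0]),q@np.array([-s,0,s])
    c0=np.array(dial((194,253)))
    for uv in((183,300),(141,264)):
        q=np.array(dial(uv))-c0; print('dial',q*1000,'r',np.hypot(*q)*1000,'ang from zero',np.degrees(np.arctan2(q[0],q[1]))+135)
E
python3 fit.py; python3 - <<'E'
import sys; sys.path.insert(0,'.')
import cv2; a=cv2.imread('pics/w0.png')[160:335,95:270]
cv2.imwrite('pics/w0c.png',cv2.resize(a,None,fx=3.4,fy=3.4,interpolation=2))
E
```

```text
[ 0.51779808 -0.00906174 -0.10967808  0.23035934] -6.2840912007699945
[[-1.6  5.9]
 [-0.7  4.6]
 [-3.6  0.8]
 [ 1.  -2.3]
 [ 8.   1.2]
 [ 7.4 -3.8]
 [ 1.9  2.9]
 [-0.3  3.4]
 [-1.7 -0. ]]
(0, -140, np.float64(230.35934469551066)) [ 0.5025 -0.1482  0.2304]
(0, 120, 178) [0.5309 0.1102 0.178 ]
(87, 120, 178) [0.6174 0.1007 0.178 ]
(0, 207, 178) [0.5405 0.1967 0.178 ]
dial [-30.66214348   6.59425062] r 31.36321386543617 ang from zero 57.1372553640833
dial [ 1.06092298 33.41725281] r 33.43408953137806 ang from zero 136.81840199383072
```

View pics/w0c.png

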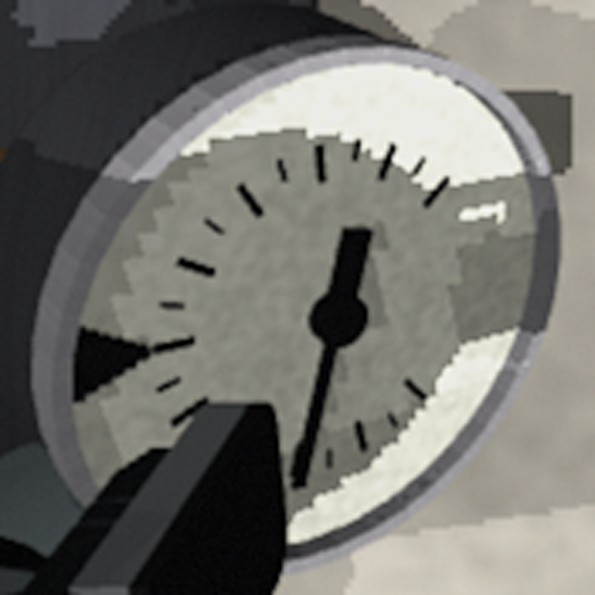

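```bash
sed -i 's/^obs=/obs0=/; s/(194,253)),(D/(194.4,252.6)),(Wc,"tip",(140,263.5)),(S,(0,120,178),(338.3,226.7)),(D/; s/(183,300),(141,264)/(182.4,303.2),(140,263.5)/; s/dial((194,253))/dial((194.4,252.6))/' fit.py
sed -i 's/^def tw/obs=obs0\ndef tw/; s/^def f(p):/def f(p):\n    def q(P):\n        if P=="knob": return (0,-140,p[3]*1000)\n        if P=="tip": return (100-34*s,0,160+34*s)\n        return (P[0],P[1]+p[4]*1000,P[2]) if P[2]==8 else P/; s/tw(p,(0,-140,p\[3\]\*1000) if P==.knob. else P)/tw(p,q(P))/; s/0.,.25\]/0.,.25,0.]/' fit.py; python3 fit.py
```

```text
[ 0.51887566 -0.00193779 -0.1550599   0.23834673 -0.02486569] -8.884278049593362
[[-2.5  0.1]
 [-2.4 -0.1]
 [ 0.1 -1.5]
 [-1.4 -1. ]
 [ 0.8 -0.1]
 [ 1.8 -4.1]
 [-0.7 -1.8]
 [-0.2 -0.1]
 [ 0.2  0.1]
 [ 1.7 -1.9]
 [-0.3 -0. ]]
(0, -140, np.float64(238.3467316415715)) [ 0.4973 -0.1403  0.2383]
(0, 120, 178) [0.5374 0.1166 0.178 ]
(87, 120, 178) [0.6234 0.1032 0.178 ]
(0, 207, 178) [0.5508 0.2026 0.178 ]
dial [-33.99858218   5.47668699] r 34.43686528128166 ang from zero 54.150922531885
dial [ 0.21466611 34.26299954] r 34.263671998805194 ang from zero 135.35896744458694
```

Emit:
servo_tool(
  motion=[
    [-0.04,0,0,-8,-1],
    [-0.07,-0.02,-0.03,-16,-1],
    [-0.07,-0.05,-0.06,-24,-1],
    [-0.07,-0.08,-0.09,-32,-1],
    [-0.07,-0.105,-0.13,-40,-1],
    [-0.07,-0.13,-0.16,-48,-1],
    [-0.07,-0.14,-0.178,-56,-1],
    [-0.07,-0.14,-0.178,-64,-1],
  ],
)

```text
clock: 0.95
tcp_pos: [0.4942, -0.1426, 0.4742]
orientation: [-0.869, 1.393, 0.87]
contact_force: [0.1, 0.8, -0.1]
grip_width: 0.0854
```

Emit:
servo_tool(
  motion=[
    [0,0,0,-3,-1],
    [0,0,0,-5,-1],
    [0,0,0,-5,-1],
  ],
)

```text
clock: 1.25
tcp_pos: [0.4939, -0.1427, 0.4741]
orientation: [-0.936, 1.363, 0.937]
contact_force: [-0.2, -0.7, -0.4]
grip_width: 0.0854
```

```bash
python3 - <<'E'
from h import *
o=get_obs(); print(o['tcp_pos'],o['joints'],R.from_rotvec(o['orientation']).as_matrix().round(3),o['contact_force'])
K,W=cam('wrist',o)
im=grab_frame('wrist'); 
P=[(.4973,-.1403,.2383)]
for q in P: cv2.drawMarker(im,tuple(int(v) for v in proj(K,W,q)),(255,0,0),0,12)
print(proj(K,W,P[0]))
cv2.imwrite('pics/w1.png',im[:,:,::-1])
E
```

```text
[ 0.49393877 -0.14269233  0.47410329] [ 0.25063592  0.15355309 -0.10258725  1.84183662  0.01878621  1.14979457
  1.34662726] [[-0.003 -0.934  0.358]
 [-0.001  0.358  0.934]
 [-1.     0.002 -0.002]] [-0.1516609  -0.6842034  -0.43450463]
[295.09496132 235.50337353]
```

View pics/w1.png

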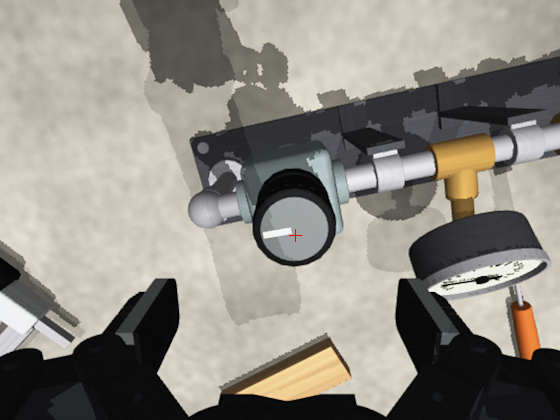

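The wrist view shows the knob's top disc centred at about (296,231), with edges from 257 to 335. The prediction was (295,235). I'll triangulate this with the side view.

```bash
python3 - <<'E'
from fit import *
c1=cam('wrist')
obs.append((c1,'knob',(296,231)))
r=least_squares(f,p); print(r.x, f(r.x).reshape(-1,2).round(1)[-2:]); q=tw(r.x,(0,-140,r.x[3]*1000)); print(q)
P=np.array([D,c1],dtype=object)
A=cv2.triangulatePoints(D[0]@D[1][:3],c1[0]@c1[1][:3],np.array([[298.8],[173.2]]),np.array([[296.],[231.]]));x=(A[:3]/A[3]).ravel();print('tri',x)
o=get_obs();M=R.from_rotvec(o['orientation']).as_matrix()
for a in(q,x): print(M.T@(a-o['tcp_pos']))
# pixel circle of 26 mm radius at two heights
for z in(.238,.231,.22):
  c=atz(*c1,(296,231),z); print(z,c, [proj(*c1,c+26e-3*s*M[:,2])[0].round(1) for s in(-1,1)])
E
```

```text
[ 0.51779127 -0.00101501 -0.16053131  0.2370424  -0.02519161] [[ 0.2  0.5]
 [-0.6  0.2]]
[ 0.49541329 -0.13921496  0.2370424 ]
tri [ 0.49562796 -0.13886381  0.23942982]
[ 0.23705385 -0.00065474  0.00410838]
[ 0.23466546 -0.00072363  0.0045084 ]
0.238 [ 0.49506595 -0.13873337  0.238     ] [np.float64(251.3), np.float64(340.7)]
0.231 [ 0.49749756 -0.13948855  0.231     ] [np.float64(252.8), np.float64(339.2)]
0.22 [ 0.50131867 -0.14067527  0.22      ] [np.float64(255.0), np.float64(337.0)]
```

Emit:
servo_tool(
  motion=[
    [0.03,-0.0005,0.004,0,-1],
    [0.07,-0.0005,0.004,0,-1],
    [0.103,-0.0005,0.004,0,-1],
    [0.103,-0.0005,0.004,0,-1],
    [0.103,-0.0005,0.004,0,0],
    [0.103,-0.0005,0.004,0,1],
    [0.103,-0.0005,0.004,0,1],
    [0.103,-0.0005,0.004,0,1],
  ],
  force=40,
)

```text
clock: 2.1
tcp_pos: [0.4964, -0.1394, 0.3733]
orientation: [-0.937, 1.361, 0.933]
contact_force: [-0.5, 0.6, 6.9]
grip_width: 0.051
```

```bash
python3 - <<'E'
from h import *
o=get_obs();print(o['tcp_pos'],o['contact_force'],o['moment'],o['grip_width'])
a=grab_frame('side')[150:270,225:330]; b=grab_frame('wrist')
c=np.zeros((420,800,3),np.uint8); b=b[100:400,60:500]; c[:300,:440]=b; c[:411,441:800]=cv2.resize(a,(359,411),interpolation=2)
cv2.imwrite('pics/g1.png',c[:,:,::-1])
E
```

```text
[ 0.49637286 -0.13937685  0.37332202] [-0.48099355  0.61145644  6.94474471] [-0.01939511  0.20656185  0.00464645] 0.05095289067960232
```

View pics/g1.png

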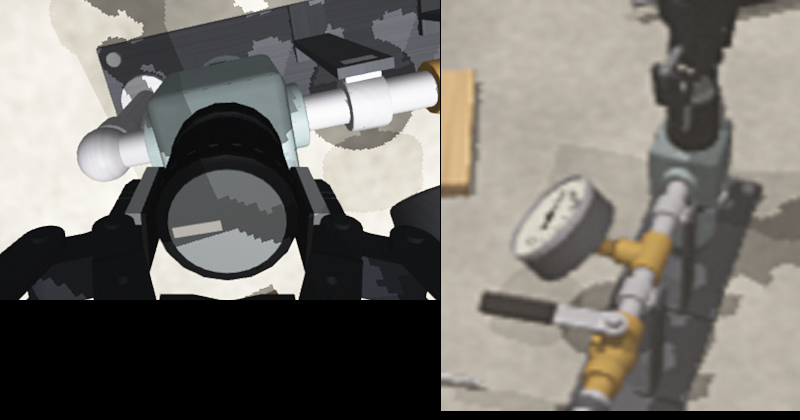

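Gripped at 51 mm on the knob's side. Now I pull up.

Emit:
servo_tool(
  motion=[
    [-0.003,0,0,0,1],
    [-0.006,0,0,0,1],
    [-0.009,0,0,0,1],
    [-0.011,0,0,0,1],
    [-0.011,0,0,0,1],
  ],
  force=60,
)

```text
clock: 2.7
tcp_pos: [0.4963, -0.1393, 0.3838]
orientation: [-0.936, 1.361, 0.933]
contact_force: [2.4, -0.4, -10.5]
grip_width: 0.0507
```

Emit:
servo_tool(
  motion=[
    [0,0,0,8,1],
    [0,0,0,16,1],
    [0,0,0,24,1],
    [0,0,0,32,1],
    [0,0,0,40,1],
    [0,0,0,48,1],
    [0,0,0,56,1],
    [0,0,0,64,1],
  ],
)

```text
clock: 3.5
tcp_pos: [0.4961, -0.1397, 0.3837]
orientation: [-0.065, 1.57, 0.062]
contact_force: [-0.0, -1.4, -5.5]
grip_width: 0.0501
```

Emit:
servo_tool(
  motion=[
    [0,0,0,8,1],
    [0,0,0,16,1],
    [0,0,0,24,1],
    [0,0,0,32,1],
    [0,0,0,40,1],
    [0,0,0,48,1],
    [0,0,0,56,1],
    [0,0,0,64,1],
  ],
)

```text
clock: 4.3
tcp_pos: [0.4957, -0.1395, 0.3837]
orientation: [0.809, 1.415, -0.813]
contact_force: [-0.8, 0.5, -3.5]
grip_width: 0.0503
```

```bash
python3 - <<'E'
from h import *
o=get_obs();print(o['clock'],o['tcp_pos'],o['contact_force'],o['moment'],o['joints']);M=R.from_rotvec(o['orientation']).as_matrix();print(np.degrees(np.arctan2(M[1,2],M[0,2])), M.round(3))
save('wrist','w2.png'); save('scene','s2.png',(255,190,335,270),6)
from fit import tw,p
print(proj(*cam('wrist',o),tw(p,(100,0,160))),proj(*cam('scene'),tw(p,(100,0,160))))
E
```

```text
4.3 [ 0.49573211 -0.13946486  0.38367174] [-0.84706665  0.49286629 -3.53787391] [0.05812212 0.2010679  0.00953613] [-0.04695156  0.23776636  0.23387657  1.9695029  -0.0648256   0.94298434
 -0.82247675]
-59.65847465924001 [[-0.002  0.863  0.505]
 [-0.002  0.505 -0.863]
 [-1.    -0.002  0.001]]
[ 177.45125121 -137.88968474] [286.30496987 230.44675524]
```

View pics/w2.png

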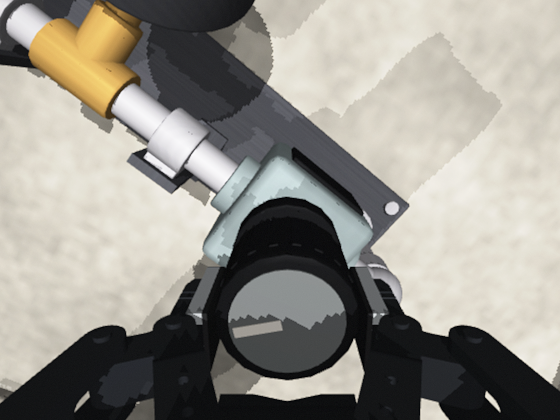

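The white line keeps its angle to the jaws, so the knob turned with the gripper. I turn on to about 135°, which is 9 teeth, then release and read the dial from close by.

Emit:
servo_tool(
  motion=[
    [0,0,0,4,1],
    [0,0,0,6.5,1],
    [0,0,0,6.5,1],
    [0,0,0,6.5,0.3],
    [0,0,0,6.5,-1],
    [0,0,0,6.5,-1],
    [0,0,0,6.5,-1],
  ],
)

```text
clock: 5.1
tcp_pos: [0.4961, -0.1396, 0.3843]
orientation: [0.892, 1.379, -0.895]
contact_force: [0.4, -0.0, 0.2]
grip_width: 0.0853
```

Emit:
servo_tool(
  motion=[
    [-0.04,0,0,0,-1],
    [-0.066,0.02,-0.008,0,-1],
    [-0.066,0.065,-0.025,0,-1],
    [-0.066,0.11,-0.043,0,-1],
    [-0.066,0.157,-0.061,0,-1],
    [-0.066,0.157,-0.061,0,-1],
    [-0.066,0.157,-0.061,0,-1],
  ],
)

```text
clock: 5.8
tcp_pos: [0.6151, -0.0182, 0.4497]
orientation: [0.889, 1.38, -0.893]
contact_force: [-0.2, -0.8, -0.3]
grip_width: 0.0854
```

```bash
python3 - <<'E'
from h import *
o=get_obs();print(o['clock'],o['tcp_pos'],o['orientation'],o['contact_force']);M=R.from_rotvec(o['orientation']).as_matrix();print(np.degrees(np.arctan2(M[1,2],M[0,2])))
im=grab_frame('wrist');cv2.imwrite('pics/w3.png',im[:,:,::-1])
from fit import tw,p
u=proj(*cam('wrist',o),tw(p,(100,0,160)));print(u)
x,y=(int(v) for v in u);x=min(max(x,90),470);y=min(max(y,90),330);print(x,y)
cv2.imwrite('pics/w3c.png',cv2.resize(im[y-90:y+90,x-90:x+90],None,fx=3.3,fy=3.3,interpolation=2)[:,:,::-1])
E
```

```text
5.8 [ 0.61510814 -0.01817723  0.44967555] [ 0.88943893  1.37981315 -0.8930708 ] [-0.16057889 -0.7973798  -0.25026988]
-65.69748614380282
[284.02639259 200.58812117]
284 200
```

View pics/w3c.png

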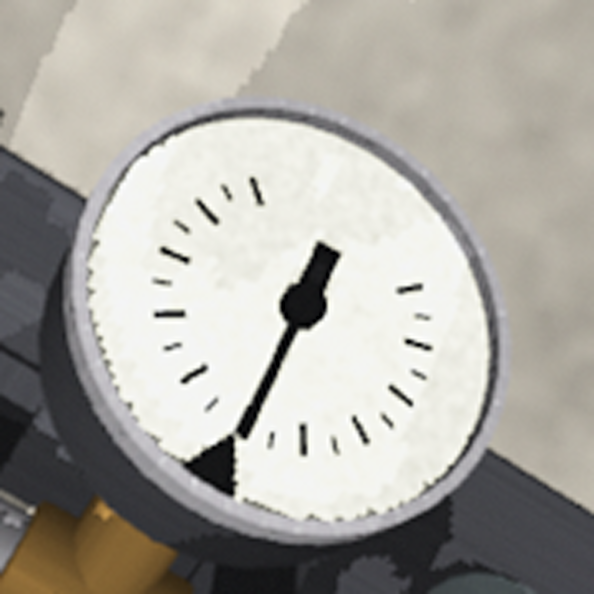

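The needle tip at (241,436) nearly touches the wedge apex at about (235,436). I'll compute the dial angles.

```bash
python3 - <<'E'
from fit import *
c=cam('wrist'); Ri=R.from_euler('z',p[2]).inv()
def dial(uv):
    K,W=c; d=W[:3,:3].T@np.linalg.inv(K)@[*uv,1]; q=-W[:3,:3].T@W[:3,3]
    d=Ri.apply(d); q=Ri.apply(q-[p[0],p[1],0])
    n=np.array([s,0,s]);C=np.array([.1,0,.16]); x=q+d*(n@(C-q))/(n@d)-C
    return np.array([x[1],x@np.array([-s,0,s])])
f=lambda a:dial((284-90+a[0]/3.3,200-90+a[1]/3.3))
c0=f((303,305)); print(c0)
for n,a in dict(tip=(240,437),tail=(328,248),apex=(235,436),basemid=(211.5,481),b1=(188,465),b2=(235,497),t0=(410,288),tend=(257,191)).items():
    q=f(a)-c0; print(n,np.hypot(*q)*1e3,np.degrees(np.arctan2(*q))%360-225 if n in('t0',) else np.degrees(np.arctan2(*q))+135)
E
```

```text
[-0.00363183  0.00100776]
tip 34.64815808779262 133.8656546932655
tail 16.170752655736923 312.2622783250132
apex 35.0232594041488 135.53494493892686
basemid 46.03372394531616 135.56633563444066
b1 46.04680024692182 142.63083802545123
b2 46.72092972003767 128.56203440283713
t0 27.79179883631425 1.871212278205121
tend 28.072090019591382 267.0737503910203
```

The marker reads about 135.5° and the needle about 133°, so the knob is at the 225° tooth (132.5°). The next tooth would give 141.4°, so this is the nearest home position. I'll push the knob down from above with shut fingers, which leaves it free to turn into the spline.

Emit:
servo_tool(
  motion=[
    [0,-0.04,0.015,0,1],
    [0,-0.08,0.031,0,1],
    [0,-0.12,0.047,0,1],
    [0,-0.1584,0.0617,0,1],
    [0.0,-0.1584,0.0617,0,1],
    [0.01,-0.1584,0.0617,0,1],
    [0.02,-0.1584,0.0617,0,1],
    [0.02,-0.1584,0.0617,0,1],
  ],
)

```text
clock: 6.65
tcp_pos: [0.4951, -0.14, 0.4283]
orientation: [0.889, 1.382, -0.896]
contact_force: [0.1, -0.1, -0.4]
grip_width: -0.0003
```

Emit:
servo_tool(
  motion=[
    [0.003,0,0,0,1],
    [0.006,0,0,0,1],
    [0.009,0,0,0,1],
    [0.009,0,0,0,1],
  ],
)

```text
clock: 7.05
tcp_pos: [0.4951, -0.1398, 0.4188]
orientation: [0.889, 1.383, -0.896]
contact_force: [0.9, 0.0, 0.1]
grip_width: -0.0
```

Emit:
servo_tool(
  motion=[
    [0.003,0,0,0,1],
    [0.006,0,0,0,1],
    [0.009,0,0,0,1],
    [0.009,0,0,0,1],
  ],
)

```text
clock: 7.45
tcp_pos: [0.4951, -0.1398, 0.4096]
orientation: [0.889, 1.383, -0.896]
contact_force: [0.5, 0.9, 0.7]
grip_width: 0.0004
```

Emit:
servo_tool(
  motion=[
    [0.003,0,0,0,1],
    [0.006,0,0,0,1],
    [0.006,0,0,0,1],
  ],
)

```text
clock: 7.75
tcp_pos: [0.4951, -0.1398, 0.4035]
orientation: [0.889, 1.383, -0.896]
contact_force: [-0.4, -0.3, 2.8]
grip_width: 0.0001
```

Emit:
servo_tool(
  motion=[
    [0.002,0,0,0,1],
    [0.004,0,0,0,1],
    [0.004,0,0,0,1],
  ],
)

```text
clock: 8.05
tcp_pos: [0.4954, -0.1402, 0.403]
orientation: [0.89, 1.381, -0.894]
contact_force: [-10.7, 3.9, 31.6]
grip_width: -0.0
```

Emit:
servo_tool(
  motion=[
    [0.002,0,0,0,1],
    [0.004,0,0,0,1],
    [0.005,0,0,0,1],
    [0.005,0,0,0,1],
  ],
)

```text
clock: 8.45
tcp_pos: [0.4954, -0.1407, 0.4029]
orientation: [0.893, 1.38, -0.893]
contact_force: [-17.1, 4.5, 42.9]
grip_width: 0.0001
```

Force builds to 43 N at tip height ≈0.230 without travel. Either the knob is already down or it's blocked. I back off and look.

Emit:
servo_tool(
  motion=[
    [-0.03,0,0,0,1],
    [-0.07,0,0,0,-1],
    [-0.071,0,0,0,-1],
    [-0.071,0,0,0,-1],
    [-0.071,0,0,0,-1],
  ],
)

```text
clock: 8.95
tcp_pos: [0.495, -0.1405, 0.4725]
orientation: [0.892, 1.382, -0.894]
contact_force: [0.1, -0.2, -0.9]
grip_width: 0.0584
```

```bash
python3 - <<'E'
from h import *
o=get_obs();print(o['tcp_pos'],o['clock'],o['contact_force'])
im=grab_frame('wrist');cv2.imwrite('pics/w4.png',im[:,:,::-1])
s=grab_frame('side');cv2.imwrite('pics/side4.png',s[:,:,::-1])
a=cv2.imread('pics/w1.png')[150:300,210:360];b=cv2.imread('pics/w4.png')[150:300,210:360]
u=cv2.imread('pics/side0.png')[160:215,275:330];v=cv2.imread('pics/side4.png')[160:215,275:330]
r=lambda i,n:cv2.resize(i,(n,n),interpolation=2)
cv2.imwrite('pics/cmp.png',np.vstack([np.hstack([r(a,390),r(b,390)]),np.hstack([r(u,210),r(v,210),np.zeros((210,360,3),np.uint8)])]))
E
```

```text
[ 0.49500178 -0.14047357  0.47249187] 8.95 [ 0.07823633 -0.19301652 -0.93253512]
```

View pics/cmp.png

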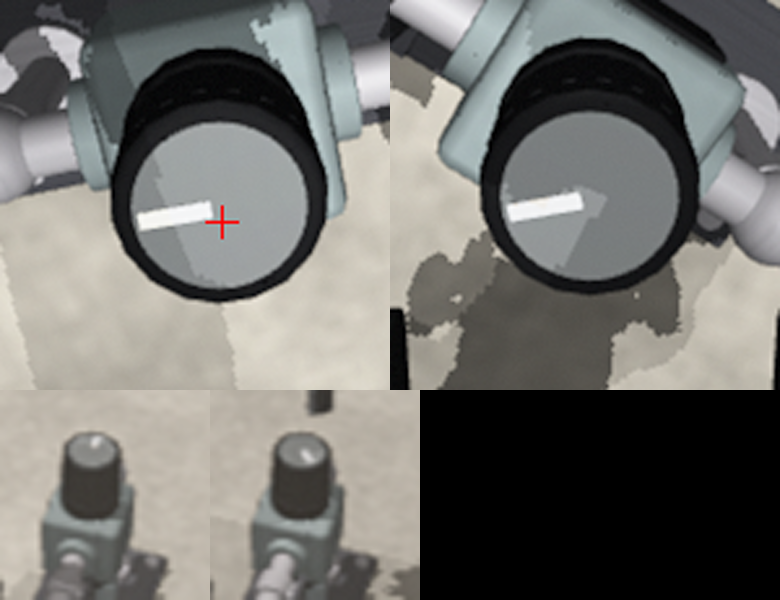

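Knob height matches the start in both views: rim 217 px against 216.5 expected, and the same top edge in the side view. The white line has turned 135°. So the knob is home, held by a hard stop under 43 N. Now I move above the lever.

Emit:
servo_tool(
  motion=[
    [0,0.03,-0.024,5,0],
    [0,0.065,-0.05,10,0],
    [0,0.1,-0.078,16,0],
    [0,0.135,-0.106,22,0],
    [0.01,0.17,-0.134,28,0],
    [0.02,0.2,-0.157,33,0],
    [0.04,0.217,-0.1694,33,0],
    [0.04,0.217,-0.1694,33,0],
  ],
)

```text
clock: 9.85
tcp_pos: [0.6231, 0.1074, 0.4272]
orientation: [1.312, 1.142, -1.325]
contact_force: [-0.6, 0.2, 0.6]
grip_width: 0.0428
```

```bash
python3 - <<'E'
from fit import *
o=get_obs();print(o['tcp_pos'],o['clock'],o['joints'],o['grip_width']);M=R.from_rotvec(o['orientation']).as_matrix();print(np.degrees(np.arctan2(M[1,2],M[0,2])))
c=cam('wrist',o);im=grab_frame('wrist')
for P in((0,120,178),(52,120,183),(122,120,183),(100,0,160),(100-34*s,0,160+34*s)):
    u=proj(*c,tw(p,P));print(P,u.round(1)); cv2.drawMarker(im,tuple(int(v) for v in u),(255,0,0),0,8)
cv2.imwrite('pics/w5.png',im[:,:,::-1])
E
```

```text
[0.62310972 0.10735517 0.42719052] 9.85 [-0.41145942  0.39192306  0.19143894  1.64547396 -0.08268327  1.12135702
 -1.91588859] 0.042796151842201625
-98.4533332382216
(0, 120, 178) [287.1 340.4]
(52, 120, 183) [287.7 275.5]
(122, 120, 183) [288.8 165.4]
(100, 0, 160) [472.6 193.7]
(75.95836943965739, 0, 184.0416305603426) [485.1 242.1]
```

View pics/w5.png

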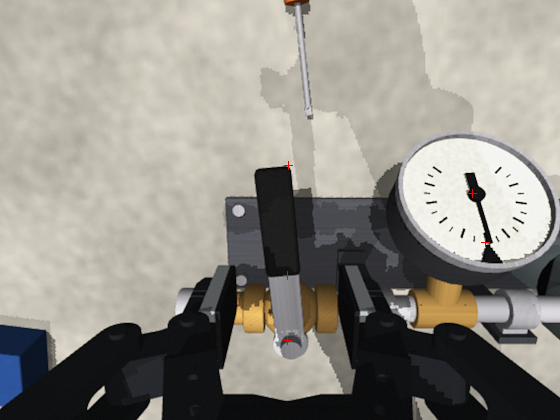

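The lever sleeve runs from (271,168) to (282,275), with the pivot at about (289,345). The needle tip at (487,243) sits right at the wedge apex (489,249).

```bash
python3 - <<'E'
from fit import *
o=get_obs();c=cam('wrist',o);M=R.from_rotvec(o['orientation']).as_matrix()
pts=[atz(*c,u,.183) for u in((271,168),(282,275),(289,345))]
for q in pts: print(q.round(4),(M.T@(q-o['tcp_pos'])).round(4))
d=pts[0]-pts[1];print(np.linalg.norm(d),np.degrees(np.arctan2(d[1],d[0])))
mid=(pts[0]+pts[1])/2; e=d/np.linalg.norm(d); piv=mid-.087*e
print('mid',mid,'piv',piv,(M.T@(mid-o['tcp_pos'])).round(4),(M.T@(piv-o['tcp_pos'])).round(4))
E
```

```text
[0.6585 0.107  0.183 ] [ 0.2456  0.0366 -0.0082]
[0.5897 0.1112 0.183 ] [ 0.2462 -0.0321 -0.0021]
[0.537  0.1146 0.183 ] [ 0.2466 -0.0847  0.0025]
0.06897031105414518 -3.536555907984403
mid [0.62410577 0.10911194 0.183     ] piv [0.53727145 0.11447856 0.183     ] [ 0.2459  0.0022 -0.0051] [ 0.2466 -0.0844  0.0026]
```

Emit:
servo_tool(
  motion=[
    [0.02,0.002,-0.005,-5,0],
    [0.05,0.002,-0.005,-5,0],
    [0.08,0.002,-0.005,-5,0],
    [0.095,0.002,-0.005,-5,0],
    [0.095,0.002,-0.005,-5,0.2],
    [0.095,0.002,-0.005,-5,0.25],
    [0.095,0.002,-0.005,-5,0.25],
  ],
  force=30,
)

```text
clock: 10.6
tcp_pos: [0.6257, 0.1089, 0.3358]
orientation: [1.253, 1.181, -1.26]
contact_force: [-0.9, 0.8, 0.9]
grip_width: 0.0323
```

Emit:
servo_tool(
  motion=[
    [0,-0.0008,-0.0121,-8,0.25],
    [0,-0.0034,-0.024,-16,0.25],
    [0,-0.0075,-0.0354,-24,0.25],
    [0,-0.0132,-0.0461,-32,0.25],
    [0,-0.0204,-0.0559,-40,0.25],
    [0,-0.0288,-0.0647,-48,0.25],
    [0,-0.0384,-0.0721,-56,0.25],
    [0,-0.0489,-0.0782,-64,0.25],
  ],
)

```text
clock: 11.4
tcp_pos: [0.5833, 0.1902, 0.3382]
orientation: [0.402, 1.532, -0.401]
contact_force: [4.2, -0.1, -0.7]
grip_width: 0.0323
```

```bash
python3 - <<'E'
from h import *
o=get_obs();M=R.from_rotvec(o['orientation']).as_matrix();print(o['tcp_pos'],np.degrees(np.arctan2(M[1,1],M[0,1])),o['contact_force'],o['joints'],o['grip_width'])
q=M.T@(np.array([.5373,.1145,.183])-o['tcp_pos']);print('pivot in tool',q)
E
```

```text
[0.58326426 0.19020216 0.33820527] 60.63618292417307 [ 4.22435361 -0.11065926 -0.73016563] [-0.32763443  0.44791877 -0.11763667  1.76607255  0.06355059  0.92985663
 -0.98421462] 0.03225419784142228
pivot in tool [ 0.15510488 -0.08868611 -0.00307558]
```

Emit:
servo_tool(
  motion=[
    [0.004,-0.0008,-0.0121,-8,0.25],
    [0.004,-0.0034,-0.024,-16,0.25],
    [0.004,-0.0055,-0.0301,-20,0.25],
    [0.004,-0.0075,-0.0354,-24,0.25],
    [0.004,-0.0075,-0.0354,-24,0.25],
  ],
)

```text
clock: 11.9
tcp_pos: [0.5493, 0.2015, 0.3362]
orientation: [0.075, 1.564, -0.071]
contact_force: [-0.9, -0.2, 1.4]
grip_width: 0.032
```

Emit:
servo_tool(
  motion=[
    [0,0,-0.003,-2,0.25],
    [0,0,-0.006,-3,0.25],
    [0,0,-0.008,-4,0.25],
    [0,0,-0.008,-4,0.25],
  ],
)

```text
clock: 12.3
tcp_pos: [0.5428, 0.2018, 0.3372]
orientation: [0.021, 1.561, -0.016]
contact_force: [7.8, 0.4, -1.0]
grip_width: 0.0319
```

Emit:
servo_tool(
  motion=[
    [0,0,-0.003,0,0.25],
    [0,0,-0.006,0,0.25],
    [0,0,-0.008,0,0.25],
    [0,0,-0.008,0,0.25],
  ],
)

```text
clock: 12.7
tcp_pos: [0.5397, 0.201, 0.3382]
orientation: [0.026, 1.547, -0.015]
contact_force: [23.9, 2.3, -14.5]
grip_width: 0.0326
```

Hard stop reached (24 N). I back off, lift clear and check.

Emit:
servo_tool(
  motion=[
    [0,0,0.005,0,0.25],
    [0,0,0.005,0,0.2],
    [0,0,0.005,0,0],
    [-0.04,0,0.005,0,0],
    [-0.08,0,0.005,0,0],
    [-0.12,0.0,0.005,0,0],
    [-0.14,0.0,0.03,0,0],
    [-0.14,0.0,0.05,0,0],
  ],
)

```text
clock: 13.5
tcp_pos: [0.5865, 0.1995, 0.4837]
orientation: [0.027, 1.542, -0.013]
contact_force: [0.4, 0.9, -0.2]
grip_width: 0.043
```

Emit:
servo_tool(
  motion=[
    [0,-0.05,0,0,-1],
    [0,-0.08,0.0,0,-1],
    [0,-0.08,0.0,0,-1],
    [0,-0.08,0.0,0,-1],
  ],
)

```text
clock: 13.9
tcp_pos: [0.5838, 0.1192, 0.4827]
orientation: [0.028, 1.543, -0.013]
contact_force: [-0.2, -0.1, 0.0]
grip_width: 0.0857
```

```bash
python3 - <<'E'
from h import *
o=get_obs();print(o['tcp_pos'],o['clock'],o['contact_force'])
a=grab_frame('wrist');b=grab_frame('side')[160:305,225:330];d=grab_frame('scene')[170:290,225:375]
cv2.imwrite('pics/w6.png',a[:,:,::-1]);cv2.imwrite('pics/side6.png',b[:,:,::-1])
c=np.zeros((600,800,3),np.uint8);c[:400,:533]=cv2.resize(a,(533,400),interpolation=3);c[:359,535:795]=cv2.resize(b,(260,359),interpolation=2);c[402:600,535:783]=cv2.resize(d,(248,198),interpolation=2)
cv2.imwrite('pics/f.png',c[:,:,::-1])
E
```

```text
[0.58375696 0.11924069 0.48274842] 13.9 [-0.22120529 -0.12457145  0.04670888]
```

View pics/f.png

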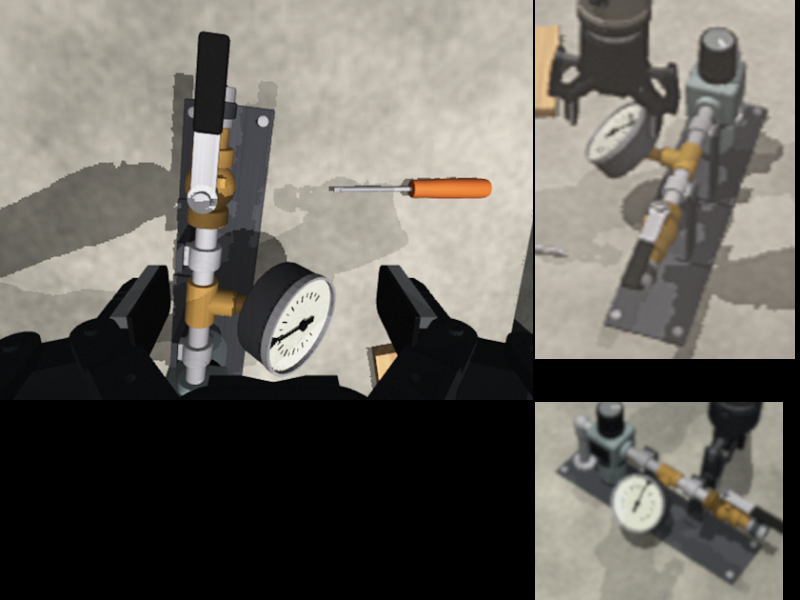

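The wrist view shows the lever over the outlet: pivot (203,200), sleeve end (213,35). The needle points to the wedge, which is nearly hidden behind it. I'll check alignment with the pipe numerically.

```bash
python3 - <<'E'
from fit import *
c=cam('wrist');k=560/533
def yaw(a,b,z):
    q=[atz(*c,(x*k,y*k),z) for x,y in(a,b)];d=q[0]-q[1];return q[0].round(4),q[1].round(4),np.degrees(np.arctan2(d[1],d[0]))
print('lever',yaw((213,34),(207,132),.183),yaw((213,34),(203,200),.183))
print('pipe',yaw((205.5,237),(194,362),.135))
print('plate right',yaw((273,108),(262,195),.008), 'left',yaw((183,97),(174,372),.008))
print('fit pipe yaw',90+np.degrees(p[2]))
# grey-level edges of pipe and sleeve rows
im=cv2.cvtColor(cv2.imread('pics/w6.png'),6)
E
```

```text
lever (array([0.5539, 0.2374, 0.183 ]), array([0.5448, 0.1711, 0.183 ]), np.float64(82.15798914987606)) (array([0.5539, 0.2374, 0.183 ]), array([0.5377, 0.1186, 0.183 ]), np.float64(82.21851218453591))
pipe (array([0.5284, 0.068 , 0.135 ]), array([ 0.5052, -0.0748,  0.135 ]), np.float64(80.76894065933344))
plate right (array([0.5988, 0.1814, 0.008 ]), array([0.5821, 0.0727, 0.008 ]), np.float64(81.25413430082067)) left (array([0.492 , 0.1966, 0.008 ]), array([ 0.4409, -0.2   ,  0.008 ]), np.float64(82.65764161714498))
fit pipe yaw 81.11565647635892
```

```bash
python3 -c "
from bench import *
print(hand_in())"
```

```text
the job is handed in; nothing more can be done
None
```

The air point is set for the nail gun and the job is handed in, at about 14 s on the robot's clock. I don't know the verdict, because the hand-in reports none.

- **Knob:** I pulled it up about 10 mm, turned it about 135° clockwise (9 spline teeth) and pushed it home with shut fingers.
- **Valve:** I then swung the lever to its stop, which held at 24 N, and lifted the gripper clear of everything.

**Last checks**
- **Needle:** it read about 133° on the dial against about 135.5° for the mark. The next tooth up would have given about 141°, so this is the closest locking position, and a later close view showed the needle tip at the wedge's point.
- **Knob height:** it matched the starting height to about 1 mm in the wrist and side views. I felt no clear travel during the push; the fingers met a hard stop at 43 N, so the knob may have dropped earlier. I didn't test the lock by twisting it.
- **Lever:** it measured 82° against 81–82.5° for the pipe and foot plate, so it is in line within measuring error. It seemed to start about 5° off fully shut.
- **Bench items:** I touched none of the tools or materials. The screwdriver and what shows of the off-cut look unmoved in the last pictures; the nail gun and nail box were out of view.

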